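# Set the play of a cart-hub bearing

## Robot

A 6-joint arm with a two-finger parallel gripper is mounted at the origin on the work surface. World frame = base frame: x ahead of the robot, y to its left, z up, the work surface at z = 0. Lengths are in m, angles in rad, forces in N, time in s.
With the tool pointing down it reaches from about 0.35 to 0.85 m from the base axis. Payload 8.1 kg.
Tool frame: the origin (TCP) lies at the very end of the fingers, on their centre line; the grasp point (between the pads) lies 19 mm behind it; z points along the fingers, y is the line along which they close (so a half turn about z gives the same grasp; the last joint's range is limited). The gripper opens to 85 mm and grips with 20 to 120 N. Pads are 22 mm wide; open, the fingers measure 114 mm over their backs; the gripper's body (76 mm by 85 mm) begins 54 mm behind the grasp point. The pads swing forward as they close: fully open they stand 13 mm farther back than shut.
Start: joints at [-1.297, 0.13, 1.488, -0, 1.523, -0.085], TCP at [0.211, -0.562, 0.231] pointing down, gripper open.
Joint ranges: [-2.96, 2.96], [-0.89, 2.26], [0.02, 2.5], [-1.34, 4.48], [0, 2.73], [-2.66, 2.66]. Speed limits (rad/s): [2.39, 2.39, 2.79, 3.14, 3.14, 3.14].

## Interface

Orientations are given as a rotation vector (axis times angle).
In Python, from plant import bot, eyes gives the robot as it stands.
- The arm moves only by the shell command python3 -m creep 'ROWS' [OPENING] [FORCE]. ROWS is a JSON object of lists of equal length, an entry for each row: "xyz": the shift along the tool's x, y, z in m, a list of three; "roll": the turn about the tool's z in rad. A call has 1 to 8 rows; each row is the pose to reach, as a shift and turn from the pose commanded when the call began, along the tool's axes at that moment; what a row does not reach only later rows make up. A row lasts 1/10 s, in which the tool goes at most 50 mm and 8.59 degrees, less where a joint would pass 70% of its speed; a pose out of reach is approached as far as the arm can. A call with a gripper value outside its range is refused whole. OPENING is the finger opening in m, from 0 to 0.0854, set as the call begins (- or left out, the last holds). The fingers move at their own pace and stop on an object; FORCE is the grip in N (left out, the last holds). Time passes only in rows, so rows that repeat a pose let the fingers close. It gives the time, the measured TCP pose, the force, the opening and the grip force at its end, in the units of the state.
- bot.read_state(): the state, without advancing time (a new reading comes with each control period).
- eyes.read_camera(name): name is "scene" or "top" or "wrist"; returns a dict with "color" (384x512x3 uint8, red, green, blue), "K" (3x3 intrinsics, pixels), "cam_to_world" (4x4, takes a point from camera to world coordinates). Camera axes: x right, y down, z forward; pixel columns grow to the right and rows downward; lengths in m; the calibration is good to about 2 mm. A picture is of the moment at which its call begins. There is no depth.
- bot.job_done(): hands the job in; it is judged then, once.
The state is a dict: "clock": time; "q": joint angles; "joint_vel": joint speeds; "tau": joint torques, N m; "position": TCP position; "orientation": TCP orientation; "contact_force": force on the tool from outside, world axes, zero at the start; "ft_torque": the same for the moment, N m; "gripper_width": opening from 0.0 (shut) to 1.0 (fully open); "finger_force": force on a finger pad.
Only numpy, scipy, OpenCV 4.12 (cv2) and the standard library are available. Lean on these libraries where they do the work, as an engineer would, in place of code of your own. Each camera call takes 0.05 s, during which the arm holds its last target. There are 200 camera calls.

## Task

The cart hub standing in the vice has just been greased and its bearing has to be adjusted. Run the knurled castle nut down (clockwise) until it bottoms out, then back it off a quarter turn and keep hold of it there, still, so that I can push the split pin in from the side. Finish with the nut still gripped in the jaws, and leave the other things on the bench and on the vice's plank where they are.

Things in the scene. Friction and masses are not known exactly. Their poses are not given: they have to be found in the camera images.
- nut (a joint): angle of the knurled castle nut off its seat, rad: 0 = bottomed out (hard stop); grows as it is unscrewed (anticlockwise seen from above); a quarter turn is 1.571. Starts between 2.4 and 4.0. Right-hand thread, 3 mm a turn: it sinks 0.48 mm per rad run down. Greased: it turns at about 0.06 N m and stays where it is left; once it is bottomed, pads gripping it with 30 N slip round it without harm
- nut_grip (a point): point on the nut's vertical axis at the height to grip, 15 mm above its underside; 254 mm above the bench when bottomed. Brass-coloured nut: knurled cylinder 40 mm diameter x 26 mm high, above it a slotted crown 33 mm diameter x 9 mm. A red paint mark lies along this point's +x and turns with the nut. Under the nut: bearing ring and washer 38 mm diameter, 14 mm high, then the hub barrel's end
- axle_end (a point): centre of the top of the fixed threaded axle end (24 mm diameter) that stands through the nut, on the nut's axis, 286 mm above the bench, 32 mm above the grip point of the bottomed nut; x axis as the vice's
- vise: blue vice on a plank, fixed; clamps the stub axle upright. Origin on the axle's axis at bench level; +x from screw handle to fixed jaw. Plank x -150 to 150, y +-125 mm, 30 thick; T handle to x -202. Grey hub on the axle: flange 126 mm diameter, height 171 to 181, four 12 mm studs on a 100 mm circle up to 207; barrel 56 mm diameter up to 225 mm
- dust_cap_mid (a point): aluminium dust cap of the hub, loose, 57 mm diameter x 46 mm, standing on the plank; its centre. Leave alone
- grease_tub_mid (a point): white tub with a blue lid, 90 mm diameter x 85 mm; its centre. Leave alone
- jar_mid (a point): glass jar with a red lid, 110 mm diameter x 150 mm; its centre. Leave alone
- flask_mid (a point): red vacuum flask, 70 mm diameter x 200 mm; its centre. Leave alone
- pin_tin_mid (a point): round open tin of split pins, 80 mm diameter x 20 mm; its centre. Leave alone
- hammer_mid (a point): hammer lying down, 280 mm long along its x; half-way along its handle. Leave alone
- wrench_mid (a point): steel spanner lying down, 220 mm long along its x; its centre. Leave alone
- screwdriver_mid (a point): yellow screwdriver lying down, 200 mm long along its x; its centre. Leave alone

How it is judged:
On the way, in this order (a step that is already met when the one before it is completed fails the run):
1. the nut is run down until it bottoms out (within 4.6 degrees of its seat) (value of joint nut below 0.08 rad), for 0.2 s.
2. the nut is backed off a quarter turn (1.34 to 1.80 rad) and held in the jaws (value of joint nut between 1.34 and 1.8 rad and contact force between the fingers and nut above 2 N), for 0.2 s.
At the end, for the whole second after the job is handed in: The nut, having bottomed out, stands a quarter turn back (1.34 to 1.80 rad off its seat, i.e. 77 to 103 degrees), not turning, and is still pinched between the jaws (finger force on it above 2 N, grasp point within 15 mm of its axis) (all of step 2 and velocity of joint nut between -0.05 and 0.05 rad/s and horizontal distance between the grasp point and nut_grip below 0.015 m and distance between the grasp point and nut_grip below 0.035 m); the arm keeps its last pose, push and grip.
It fails at once if a thing on the bench or plank that is to be left alone is moved by more than 20 mm (distance of any of dust_cap_mid, grease_tub_mid, jar_mid, flask_mid, pin_tin_mid, hammer_mid, wrench_mid, screwdriver_mid from where it was at the start of the episode above 0.02 m).
It also fails if it takes over 54 s, if anything falls off the work surface, if the arm or the gripper's body presses on something with over 40 N, if the wrist force passes 120 N, or if a joint passes its speed limit or range.

## Working session

There is one attempt and no reset: what is moved stays moved. The work goes in short steps, Python scripts to look and compute and a shell command to move; the robot and the scene stay as the last step left them, time stands still between calls to the robot, and variables do not carry over. Pictures are saved under pics/ and viewed, at most 10 in all, crops included, and the job is handed in when it is done.

```bash
mkdir -p pics; ls; cat > h.py <<'E'
import numpy as np, cv2
from plant import bot, eyes
def ray(c,u,v):
    d=np.linalg.inv(c["K"])@[u,v,1]; T=c["cam_to_world"]; return T[:3,3],T[:3,:3]@d
def onz(c,u,v,z):
    o,d=ray(c,u,v); return o+d*(z-o[2])/d[2]
def proj(c,p):
    T=c["cam_to_world"]; q=T[:3,:3].T@(np.array(p)-T[:3,3]); q=c["K"]@q; return q[:2]/q[2]
def save(c,n,crop=None,s=1):
    im=c["color"][:,:,::-1]
    if crop: im=im[crop[1]:crop[3],crop[0]:crop[2]]
    cv2.imwrite("pics/"+n,cv2.resize(im,None,fx=s,fy=s,interpolation=cv2.INTER_CUBIC))
E
python3 - <<'E'
from h import *
np.set_printoptions(precision=4,suppress=True)
a=eyes.read_camera("scene");b=eyes.read_camera("top")
for c in(a,b):print(c["cam_to_world"])
import pickle;pickle.dump((a,b),open("ab.pkl","wb"))
save(a,"scene.png",s=1.5);save(b,"top.png",s=1.5)
print(bot.read_state())
E
```

```text
pics
[[ 0.1023  0.8333 -0.5432  1.3625]
 [ 0.9947 -0.0931  0.0446 -0.0376]
 [-0.0133 -0.5449 -0.8384  1.423 ]
 [ 0.      0.      0.      1.    ]]
[[-0.0214 -0.9958  0.0887  0.4427]
 [-0.9995  0.0233  0.0211 -0.0028]
 [-0.0231 -0.0883 -0.9958  1.4925]
 [ 0.      0.      0.      1.    ]]
{'clock': 0.1, 'q': array([-1.2974,  0.1311,  1.4892, -0.    ,  1.523 , -0.0854]), 'joint_vel': array([-0.0013, -0.0029, -0.0027,  0.0009, -0.0004,  0.0015]), 'tau': array([  0.0014, -57.0948, -50.1942,  -0.0002,   0.008 ,   0.    ]), 'position': array([ 0.2106, -0.5613,  0.2303]), 'orientation': array([-3.0896, -0.5603,  0.0003]), 'contact_force': array([ 0.2332, -0.6319,  0.351 ]), 'ft_torque': array([-0.0109,  0.0227, -0.0003]), 'finger_force': 0.0, 'gripper_width': 0.9994133704717475}
```

View pics/scene.png

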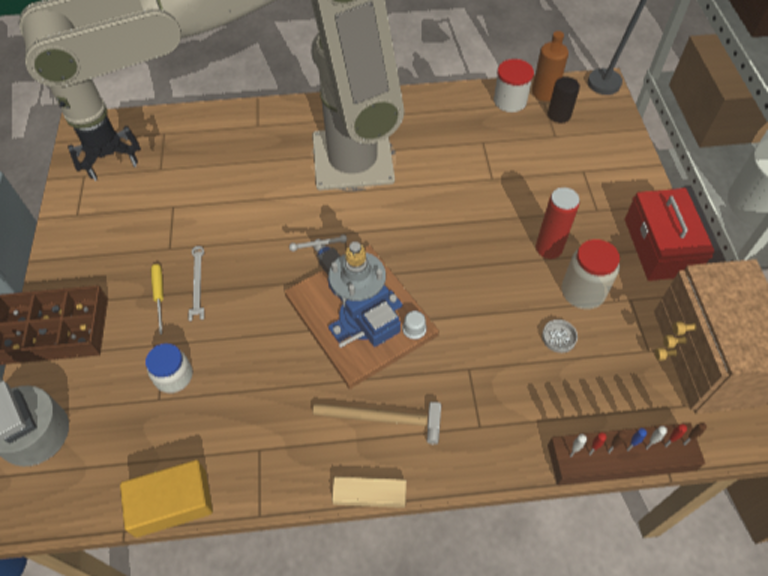

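View pics/top.png

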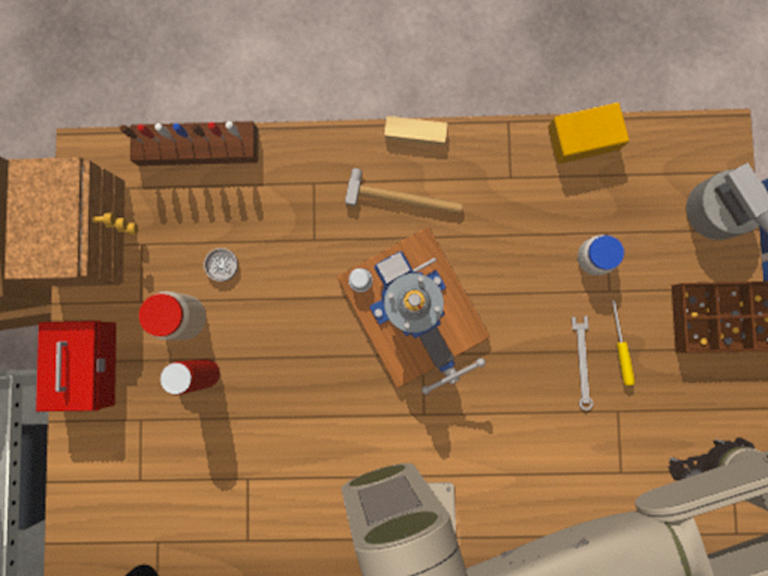

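The top view shows the nut and axle end at about (413,300) in the 1.5x picture. In the scene view they are at about (355,250). The route from the arm is clear apart from the hub itself.

```bash
python3 - <<'E'
from h import *
import pickle
np.set_printoptions(precision=4,suppress=True)
a,b=pickle.load(open("ab.pkl","rb"))
P=[]
for c,(u,v) in((a,(236,168)),(b,(275,200))):
    hsv=cv2.cvtColor(c["color"],cv2.COLOR_RGB2HSV)
    m=cv2.inRange(hsv,(12,110,110),(30,255,255)); w=np.zeros_like(m);w[v-14:v+14,u-14:u+14]=m[v-14:v+14,u-14:u+14]
    ys,xs=np.nonzero(w);print(len(xs),xs.min(),xs.max(),ys.min(),ys.max(),xs.mean(),ys.mean())
    P.append(((xs.min()+xs.max())/2,(ys.min()+ys.max())/2))
    print(onz(c,*P[-1],.26))
s=bot.read_state();from scipy.spatial.transform import Rotation as R
print(R.from_rotvec(s["orientation"]).as_matrix(),s["position"])
save(a,"c1.png",(200,140,270,210),5);save(b,"c2.png",(240,165,310,235),5)
E
python3 -c "
import cv2,numpy as np
cv2.imwrite('pics/c.png',np.hstack([cv2.imread('pics/c1.png'),cv2.imread('pics/c2.png')]))"
```

```text
273 222 249 154 176 239.71794871794873 164.53846153846155
[ 0.5082 -0.0258  0.26  ]
93 269 282 193 206 275.505376344086 199.58064516129033
[ 0.52   -0.0219  0.26  ]
[[ 0.9363  0.3511 -0.0005]
 [ 0.3511 -0.9363  0.0016]
 [ 0.0001 -0.0016 -1.    ]] [ 0.2106 -0.5613  0.2303]
```

View pics/c.png

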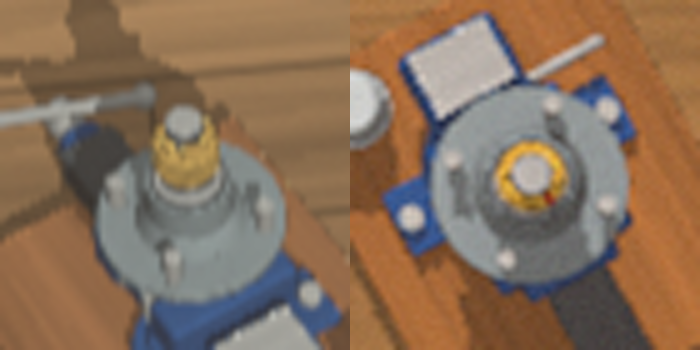

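Close up, the axle's top centre is at pixel (276.6,199.8) in the top camera and (236.8,164.4) in the scene camera. The red mark points towards the robot and right, which is about 186° from vice +x, so the nut probably stands about 3.2 rad off its seat.

```bash
python3 - <<'E'
from h import *
import pickle
from scipy.spatial.transform import Rotation as R
np.set_printoptions(precision=4,suppress=True)
a,b=pickle.load(open("ab.pkl","rb"))
p=[onz(a,236.8,164.4,.286),onz(b,276.6,199.8,.286)];print(p)
s=bot.read_state();M=R.from_rotvec(s["orientation"]).as_matrix()
t=np.mean(p,0);t[2]=.40
print(M.T@(t-s["position"]))
E
```

```text
[array([ 0.5254, -0.0219,  0.286 ]), array([ 0.5174, -0.0247,  0.286 ])]
[ 0.48   -0.3949 -0.1689]
```

```bash
python3 -m creep '{"xyz":[[0,0,-0.045],[0,0,-0.09],[0,0,-0.135],[0,0,-0.17],[0.03,-0.025,-0.17],[0.06,-0.05,-0.17],[0.09,-0.075,-0.17],[0.12,-0.10,-0.17]],"roll":[-0.14,-0.28,-0.42,-0.56,-0.70,-0.84,-0.98,-1.12]}' 0.0854 30
python3 - <<'E'
from h import *
from scipy.spatial.transform import Rotation as R
s=bot.read_state();M=R.from_rotvec(s["orientation"]).as_matrix()
print(s["q"],s["position"],M.T@(np.array([.5214,-.0233,.40])-s["position"]))
E
```

```text
clock: 0.9
position: [0.2883, -0.4246, 0.4008]
orientation: [-2.315, -2.123, -0.0]
contact_force: [0.4, 0.0, 0.1]
gripper_width: 1.0
finger_force: 0.0
[-1.07426921e+00 -1.08446749e-01  1.42326007e+00  8.64563551e-05
  1.82760742e+00 -9.87542766e-01] [ 0.28833485 -0.42463546  0.400758  ] [0.42000969 0.19743597 0.0009914 ]
```

```bash
python3 -m creep '{"xyz":[[0.035,0.016,0],[0.07,0.033,0],[0.105,0.049,0],[0.14,0.066,0],[0.175,0.082,0],[0.21,0.099,0],[0.245,0.115,0],[0.28,0.132,0]],"roll":[-0.14,-0.28,-0.42,-0.56,-0.70,-0.84,-0.98,-1.12]}'
python3 - <<'E'
from h import *
from scipy.spatial.transform import Rotation as R
s=bot.read_state();M=R.from_rotvec(s["orientation"]).as_matrix()
print(s["q"],s["position"],M.T@(np.array([.5214,-.0233,.40])-s["position"]))
E
```

```text
clock: 1.7
position: [0.4455, -0.1578, 0.401]
orientation: [-0.833, -3.029, -0.0]
contact_force: [0.4, -0.0, -0.5]
gripper_width: 1.002
finger_force: 0.0
[-4.48885251e-01 -2.18351455e-01  1.52074129e+00 -5.44711011e-06
  1.83958669e+00 -1.48262873e+00] [ 0.44549965 -0.15776074  0.40100077] [0.00357564 0.15436249 0.00099611]
```

```bash
python3 -m creep '{"xyz":[[0,0.03,0],[0.001,0.06,0],[0.002,0.09,0],[0.003,0.12,0],[0.0036,0.154,0],[0.0036,0.154,0],[0.0036,0.154,0],[0.0036,0.154,0]],"roll":[-0.14,-0.28,-0.42,-0.56,-0.70,-0.84,-0.98,-1.12]}'
python3 - <<'E'
from h import *
c=eyes.read_camera("wrist");save(c,"w1.png");import pickle;pickle.dump(c,open("w.pkl","wb"))
print(bot.read_state()["q"],bot.read_state()["position"],proj(c,[.5214,-.0233,.286]),c["cam_to_world"])
E
```

```text
clock: 2.5
position: [0.5216, -0.0251, 0.4006]
orientation: [0.904, -3.008, -0.001]
contact_force: [-0.9, 0.4, 0.8]
gripper_width: 1.002
finger_force: 0.0
[-1.46698383e-01 -8.43087750e-02  1.40080234e+00 -1.92515080e-05
  1.82623398e+00 -2.30985035e+00] [ 0.52150533 -0.02530852  0.40068956] [252.25018004 182.42075541] [[-0.55121038  0.80119022  0.23294065  0.4609905 ]
 [ 0.83436446  0.52870642  0.15590212 -0.06508104]
 [ 0.00175004  0.28029226 -0.95991311  0.54342295]
 [ 0.          0.          0.          1.        ]]
```

View pics/w1.png

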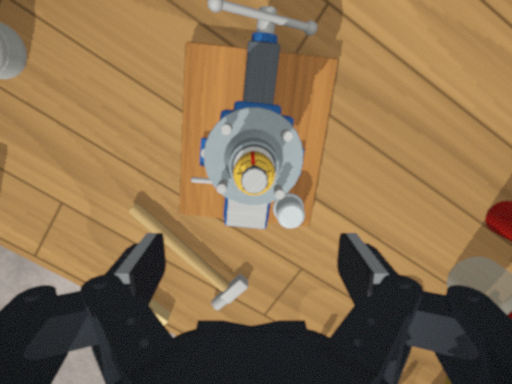

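The wrist view shows the axle top at about (255,181), within 3 px of the prediction. The red mark points at the vice handle, so the nut is about π off its seat. Nothing is in the way of the descent.

```bash
python3 - <<'E'
from h import *
import pickle
from scipy.spatial.transform import Rotation as R
np.set_printoptions(precision=4,suppress=True)
c=pickle.load(open("w.pkl","rb"))
g=c["color"].astype(int);m=((g.max(2)-g.min(2)<25)&(g.min(2)>150)).astype(np.uint8)
n,l,st,ce=cv2.connectedComponentsWithStats(m[165:200,235:275]);print(st,ce+[235,165])
p=onz(c,255,181,.286);print(p)
s=bot.read_state();M=R.from_rotvec(s["orientation"]).as_matrix()
print(s["position"],M[:,2],M.T@(np.array([p[0],p[1],.234])-s["position"]))
# mark vs vice x (handle direction)
h=onz(c,267,15,.1);k=onz(c,253,158,.27);print([np.degrees(np.arctan2(*(q-p)[1::-1])) for q in(h,k)])
E
```

```text
[[  0   0  40  31 641]
 [  7   4  25  24 465]
 [  0  17  40  18 294]] [[254.7426 177.053 ]
 [253.9656 180.6022]
 [254.8163 194.9966]]
[ 0.5189 -0.0219  0.286 ]
[ 0.5215 -0.0253  0.4007] [-0.0011  0.0001 -1.    ] [0.0002 0.0041 0.1667]
[np.float64(-152.31858365009762), np.float64(-141.11360023146366)]
```

```bash
python3 -m creep '{"xyz":[[0,0.004,0.03],[0,0.004,0.06],[0,0.004,0.09],[0,0.004,0.12],[0,0.004,0.14],[0,0.004,0.155],[0,0.004,0.165],[0,0.004,0.166]],"roll":[0,0,0,0,0,0,0,0]}' && python3 -m creep '{"xyz":[[0,0,0],[0,0,0],[0,0,0],[0,0,0],[0,0,0],[0,0,0],[0,0,0],[0,0,0]],"roll":[0,0,0,0,0,0,0,0]}' 0.03 30
python3 - <<'E'
from h import *
c=eyes.read_camera("wrist");save(c,"w2.png")
s=bot.read_state();print(s)
E
```

```text
clock: 3.35
position: [0.5189, -0.0222, 0.2342]
orientation: [0.892, -3.011, -0.001]
contact_force: [0.2, 0.3, 0.1]
gripper_width: 1.002
finger_force: 0.0
clock: 4.15
position: [0.5202, -0.0227, 0.2366]
orientation: [-0.893, 3.01, -0.002]
contact_force: [1.3, -2.2, 6.6]
gripper_width: 0.458
finger_force: 30.4
{'clock': 4.2, 'q': array([-1.41691935e-01, -9.00129555e-02,  1.70183366e+00, -4.36880544e-04,
        1.52707531e+00, -2.28943779e+00]), 'joint_vel': array([-1.93928722e-03, -1.42580841e-03, -6.18903693e-05, -1.97309618e-03,
       -1.40860414e-03,  4.55149834e-04]), 'tau': array([ 1.14169981e+00, -4.22701013e+01, -4.63571048e+01,  7.44911246e-01,
        4.09504948e-01,  1.06027574e-02]), 'position': array([ 0.5202274 , -0.02265185,  0.23666239]), 'orientation': array([-8.93134879e-01,  3.00959429e+00, -2.38789830e-03]), 'contact_force': array([ 0.53910809, -2.73820986,  5.94776032]), 'ft_torque': array([-0.37312373, -0.11517846,  0.01180026]), 'finger_force': 30.40634125471115, 'gripper_width': 0.4586942276290586}
```

View pics/w2.png

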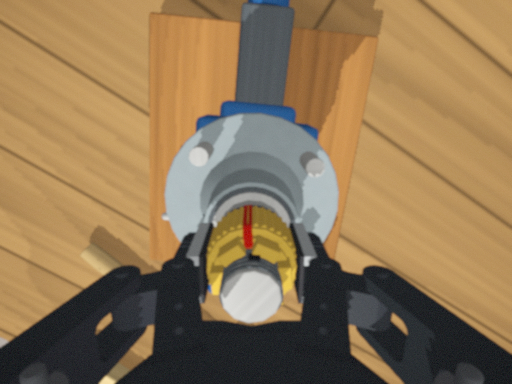

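The nut (brass, red mark at (248,225)) sits squarely between the pads at an opening of 39 mm. I'll run it down now.

```bash
python3 -m creep '{"xyz":[[0,0,0],[0,0,0.0001],[0,0,0.0002],[0,0,0.0003],[0,0,0.0004],[0,0,0.0004],[0,0,0.0005],[0,0,0.0005]],"roll":[0.14,0.28,0.42,0.56,0.70,0.84,0.98,1.12]}'; python3 -m creep '{"xyz":[[0,0,0],[0,0,0.0001],[0,0,0.0002],[0,0,0.0003],[0,0,0.0004],[0,0,0.0004],[0,0,0.0005],[0,0,0.0005]],"roll":[0.14,0.28,0.42,0.56,0.70,0.84,0.98,1.12]}'
python3 - <<'E'
from h import *
c=eyes.read_camera("wrist");save(c,"w3.png",(180,180,320,330),2)
s=bot.read_state();print(s["q"],s["ft_torque"],s["tau"][5])
E
```

```text
clock: 5.0
position: [0.5202, -0.0222, 0.2361]
orientation: [0.85, 3.022, 0.001]
contact_force: [0.8, 0.5, 5.5]
gripper_width: 0.459
finger_force: 30.6
clock: 5.8
position: [0.5205, -0.022, 0.2356]
orientation: [2.326, 2.109, 0.004]
contact_force: [4.2, 0.2, 3.2]
gripper_width: 0.461
finger_force: 30.5
[-1.41199559e-01 -8.93586820e-02  1.70322707e+00  7.25493475e-04
  1.52453337e+00 -3.49190916e-02] [ 0.1889775  -0.47811591 -0.0252164 ] -2.395372912287712
```

View pics/w3.png

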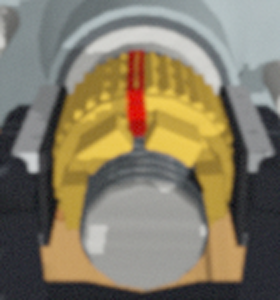

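The mark is still in line with the jaws, so there has been no slip and the nut has turned 2.24 rad so far. I'll carry on until the torque rises.

```bash
q='from plant import bot;s=bot.read_state();print(s["q"][5],s["ft_torque"],s["tau"][5])'
python3 -m creep '{"xyz":[[0,0,0],[0,0,0.0001],[0,0,0.0002],[0,0,0.0003],[0,0,0.0003],[0,0,0.0004],[0,0,0.0004],[0,0,0.0004]],"roll":[0.14,0.28,0.42,0.56,0.66,0.76,0.82,0.86]}'; python3 -c "$q"
python3 -m creep '{"xyz":[[0,0,0],[0,0,0],[0,0,0],[0,0,0],[0,0,0],[0,0,0],[0,0,0],[0,0,0]],"roll":[0.06,0.12,0.18,0.24,0.30,0.36,0.42,0.48]}';python3 -c "$q"
python3 -m creep '{"xyz":[[0,0,0],[0,0,0],[0,0,0],[0,0,0],[0,0,0],[0,0,0],[0,0,0],[0,0,0]],"roll":[0.06,0.12,0.18,0.24,0.30,0.36,0.42,0.48]}';python3 -c "$q"
python3 - <<'E'
from h import *
c=eyes.read_camera("wrist");save(c,"w4.png",(180,180,320,330),2)
E
```

```text
clock: 6.65
position: [0.5209, -0.0222, 0.2352]
orientation: [2.991, 0.957, 0.006]
contact_force: [5.1, 0.4, 4.5]
gripper_width: 0.455
finger_force: 30.4
0.8098604032388071 [ 0.13121592 -0.81307813  0.05591513] -0.37463086657226086
clock: 7.45
position: [0.52, -0.0225, 0.2348]
orientation: [3.133, 0.22, 0.003]
contact_force: [6.2, -1.2, 4.2]
gripper_width: 0.454
finger_force: 30.7
1.2890433975657765 [-0.243413   -0.93171708  0.80698716] -0.43782840482890606
clock: 8.25
position: [0.5195, -0.0221, 0.2343]
orientation: [-3.096, 0.531, -0.001]
contact_force: [-3.9, 2.2, 4.9]
gripper_width: 0.458
finger_force: 31.0
1.7691127694813513 [0.24518135 0.59703473 0.84786486] -0.4397273249924183
```

View pics/w4.png

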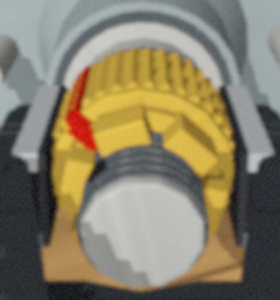

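It has bottomed out: the torque rose to 0.85 N m and the mark now lags the jaws, so the pads slipped. Next I back it off a quarter turn.

```bash
q='from plant import bot;s=bot.read_state();print(s["q"][5],s["ft_torque"],s["joint_vel"][5])'
python3 -m creep '{"xyz":[[0,0,0],[0,0,-0.0001],[0,0,-0.0001],[0,0,-0.0002],[0,0,-0.0003],[0,0,-0.0003],[0,0,-0.0004],[0,0,-0.0004]],"roll":[-0.05,-0.15,-0.27,-0.40,-0.53,-0.66,-0.78,-0.90]}'; python3 -c "$q"
python3 -m creep '{"xyz":[[0,0,0],[0,0,-0.0001],[0,0,-0.0002],[0,0,-0.0003],[0,0,-0.0003],[0,0,-0.0003],[0,0,-0.0003],[0,0,-0.0003]],"roll":[-0.12,-0.24,-0.36,-0.48,-0.58,-0.65,-0.68,-0.69]}'
python3 -m creep '{"xyz":[[0,0,0],[0,0,0],[0,0,0],[0,0,0],[0,0,0],[0,0,0]],"roll":[0,0,0,0,0,0]}'; python3 -c "$q"
python3 - <<'E'
from h import *
c=eyes.read_camera("wrist");save(c,"w5.png",(180,180,320,330),2)
E
```

```text
clock: 9.1
position: [0.5198, -0.0229, 0.2348]
orientation: [3.015, 0.878, 0.001]
contact_force: [1.3, -3.9, 3.8]
gripper_width: 0.458
finger_force: 31.0
0.862064538106352 [-0.51056462 -0.2881679  -0.03277233] -1.1906454601005398
clock: 9.9
position: [0.5202, -0.0232, 0.2351]
orientation: [2.543, 1.84, 0.001]
contact_force: [3.8, -5.1, 1.8]
gripper_width: 0.46
finger_force: 30.9
clock: 10.5
position: [0.5202, -0.0233, 0.2351]
orientation: [2.544, 1.839, 0.001]
contact_force: [4.3, -5.1, 0.9]
gripper_width: 0.455
finger_force: 30.9
0.17689738457667 [-0.75193436 -0.65292578  0.07057992] 0.0016265706071032003
```

View pics/w5.png

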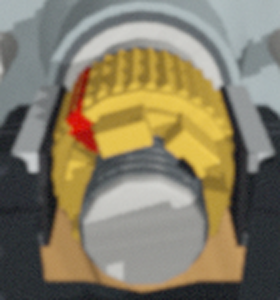

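The mark is in the same place relative to the jaws as when bottomed, so the nut followed the full 1.59 rad. It is still gripped with 31 N and is not moving, so I'm handing in.

```bash
python3 -c "from plant import bot;print(bot.job_done())"
```

```text
the job is handed in; nothing more can be done
None
```

I ran the nut down until it bottomed out, backed it off about 1.59 rad (a quarter turn), and am holding it still in the jaws at about 31 N; the job is handed in, but no verdict came back.

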